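# Shut the reel case and draw out its pull handle

## Task

Close the open film-reel case, bringing the upper shell down until the two halves meet edge to edge all round. Then squeeze the release button in the grip of its telescoping pull handle and, keeping it squeezed, draw the handle straight out past the first stop to the second stop, fully extended. Finish still holding the grip, button squeezed, at full extension, with the case shut, and leave the other things on the table where they are.

Things in the scene. Friction and masses are not known exactly. Their poses are not given: they have to be found in the camera images.
- case: lower half of a grey hard plastic reel case with a film reel in it, 240 x 260 mm, rim 58 mm above the table, fixed on a 270 x 290 x 4 mm rubber mat; it does not move. Origin on the table under its centre; z up, +x toward the hinge side, +y toward the side from which the pull handle comes out (the handle slides along the case's +y).
- lid (a joint): hinge of the upper shell half (240 x 260 x 35 mm, 5 mm walls), rad: 0 = shut, its edge on the lower half's rim, top then 93 mm above the table; it starts 0.55 to 1.15 open. The hinge runs along the case's y. The hinge is stiff: the shell stays wherever it is left, and must be pushed all the way down (it takes about 1 to 3 N at the free edge).
- lid_hinge (a point): point on the hinge axis, middle of the case's +x side, 120 mm from the case's centre, 58 mm above the table. The frame turns with the upper shell: its y is the hinge axis, and the shell extends 240 mm along its -x and 35 mm along its +z.
- lid_edge (a point): middle of the free edge of the upper shell, at its outer (top) face: at (-240, 0, 35) mm in the lid_hinge frame. Axes as lid_hinge: z is the outward normal of the shell's top face.
- handle (a joint): pull of the telescoping handle, m: 0 = pushed in (start, locked by a catch), 0.075 = first stop (it catches there only if the button is let go on the way), 0.15 = second stop, full extension, a hard end. About 3 to 5 N of sliding friction; it stays where it is left.
- handle_bar: grip of the pull handle: a black bar 150 mm long (case x), 20 mm thick (case y), 40 mm high, its middle 54 mm above the table; origin at its centre, axes parallel to the case's. Pushed in, its centre is 62 mm out from the case's side (52 mm of free room between). Two steel tubes of 12 mm diameter, 45 mm either side of the bar's centre, 36 mm above the table, join it to the case.
- button (a joint): travel of the release button, m: 0 = out, 0.005 = fully pressed into the bar (along the case's -y). Takes 3 N to start and about 7 N to press fully; springs back. It must be pressed more than about 3 mm to unlock the handle; gripping the bar across its thickness over the button, with one finger on the button, presses it.
- button_face (a point): centre of the outer face of the release button, a grey plate 40 mm long (case x) and 24 mm high, standing 6 mm proud of the bar's outer (+y) face, 20 mm off the bar's middle toward the hinge side (+x), 56 mm above the table; it moves with the bar. Axes parallel to the case's.
- film_tin: bystander: round flat steel film tin, 180 mm across, 28 mm high; origin under its centre
- small_tin: bystander: small round steel tin, 72 mm across, 26 mm high, near the handle on the hinge side; origin under its centre
- core: bystander: black plastic film core (ring), 50 mm across, 35 mm high, near the handle on the side away from the hinge; origin under its centre
- label_roll: bystander: roll of paper labels, 70 mm across, 50 mm high; origin under its centre
- cleaner: bystander: white plastic bottle, 60 mm across, 150 mm high; origin under its centre
- mug: bystander: white mug, 80 mm across, 90 mm high; origin under its centre
- carton: bystander: small cardboard carton 110 x 150 x 60 mm; origin under its centre

How it is judged:
On the way, in this order (a step that is already met when the one before it is completed fails the run):
1. the case is shut, its halves edge to edge, before the handle is drawn (value of joint lid below 0.025 rad and value of joint handle below 0.01 m), for 0.2 s.
2. the release button is pressed in while the handle is still pushed in (value of joint button above 0.003 m and value of joint handle below 0.03 m), for 0.05 s.
3. the handle is drawn past the first stop with the robot's fingers on it (value of joint handle above 0.085 m and contact force between the fingers and handle_bar above 1 N), for 0.05 s.
At the end, for the whole second after the job is handed in: The case is shut (lid joint under 0.025 rad, about 6 mm at the free edge); the handle is at its second stop (joint over 143 mm of 150); the robot's fingers still grip the bar (over 4 N) with the button squeezed (over 3 mm of 5) (value of joint lid below 0.025 rad and value of joint handle between 0.143 and 0.155 m and value of joint button above 0.003 m and contact force between the fingers and handle_bar above 4 N); the arm keeps its last pose, push and grip.
It fails at once if one of the other things on the table was shifted by more than 25 mm (distance of any of film_tin, small_tin, core, label_roll, cleaner, mug, carton from where it was at the start of the episode above 0.025 m).
It fails at once if one of the other things was tipped over (angle between any of film_tin, small_tin, core, label_roll, cleaner, mug, carton's own z axis and vertical above 0.5 rad).
It also fails if it takes over 48 s, if anything falls off the work surface, if the arm or the gripper's body presses on something with over 40 N, if the wrist force passes 120 N, or if a joint passes its speed limit or range.

## Robot

A 7-joint arm with a two-finger parallel gripper is mounted at the origin on the work surface. World frame = base frame: x ahead of the robot, y to its left, z up, the work surface at z = 0. Lengths are in m, angles in rad, forces in N, time in s.
With the tool pointing down it reaches from about 0.4 to 0.85 m from the base axis. Payload 6.9 kg.
Tool frame: the origin (TCP) lies midway between the tips of the shut fingers; the grasp point (between the pads) lies behind it (ctrl.pinch_z is the z of the grasp point in the tool frame, in m); z points along the fingers, y is the direction in which the jaws open and shut (so a half turn about z gives the same grasp; the last joint's range is limited). The gripper opens to 85 mm and grips with 20 to 120 N. Pads are 22 mm wide; open, the fingers measure 114 mm over their backs; the gripper's body (76 mm by 85 mm) begins 54 mm behind the grasp point. The pads swing forward as they close: fully open they stand 13 mm farther back than shut.
Start: joints at [1.349, 0.507, -0.238, 1.5, 0.126, 1.149, -0.155], TCP at [0.201, -0.592, 0.231] pointing down, gripper open.
Joint ranges: [-3.08, 3.08], [-0.24, 2.05], [-1.43, 1.35], [0, 2.5], [-1.52, 4.66], [0.17, 1.96], [-2.89, 2.89]. Speed limits (rad/s): [2.39, 2.39, 3.14, 3.14, 3.14, 3.14, 3.14].

## Interface

Orientations are given as a unit quaternion [w, x, y, z].
In Python, from station import ctrl, get_state, vision, ticket, models gives the robot as it stands. Calls block until the motion is done:
- ctrl.movep(position, orientation): joint-space move of the TCP to a pose.
- ctrl.movel(position, frame=None, max_speed=0.15): straight line of the TCP; frame=None keeps the orientation; max_speed is the mean speed in m/s.
- ctrl.set_joints(angles): joint-space move.
- ctrl.ungrasp() and ctrl.close_gripper(force=None): open the fingers fully, or close them until they stop; force is the grip in N (None keeps the last).
- ctrl.pause(seconds).
- ctrl.ik(position, orientation): joint angles nearest the present ones, or None.
- get_state(): the state.
- vision.grab_frame(name): name is "scene" or "top" or "wrist"; returns (picture, depth): 480x640x3 uint8, blue, green, red; 480x640 float32, m along the optical axis (not along the pixel's ray), 0 where there is no reading.
- vision.camera_info(name): a dict with "mtx" (3x3 intrinsics, pixels), "R" (3x3) and "t" (3): a world point X has camera coordinates R X + t; the wrist camera has in their place "hand_eye" (4x4, takes a point from camera to tool coordinates, whose origin is the TCP and whose axes are the flange's). Camera axes: x right, y down, z forward; pixel columns grow to the right and rows downward; lengths in m; the calibration is good to about 2 mm. A picture is of the moment at which its call begins: read the wrist's pose just before it. camera_info takes no time and is no camera call.
A pose or a line that the arm cannot do raises ctrl.Unreachable and nothing moves.
- ticket.close_job(): hands the job in, once; it reports no verdict.
Trained networks look in the newest picture that a camera, given by its name, has taken for a name from the list of things; names that differ only in an ending like _2 or _b are one class to them, and where a whole thing is asked for, a point or a joint stands for the part that bears it (a point fixed in the world has none). Each returns a list of dicts, best first, with "p" (0 to 1); they miss things now and then, are a little off and sometimes report something else, mostly with a low value. They report only what shows in the picture. A call takes as long as a camera call.
- models.recognise(camera, target): "point" ([column, row] in pixels, amid what is visible of it).
- models.masks_of(camera, target): "mask" (480x640 bool, what is visible of it) and "point" ([column, row] in pixels, amid what is visible of it).
The state is a dict: "time": time; "qpos": joint angles; "qd": joint speeds; "tau": joint torques, N m; "tcp_pos": TCP position; "eef_rot": TCP orientation; "contact_force": force on the tool from outside, world axes, zero at the start; "wrist_torque": the same for the moment, N m; "width": finger opening in m.
Only numpy, scipy, OpenCV 4.12 (cv2) and the standard library are available. Lean on these libraries where they do the work, as an engineer would, in place of code of your own. Each camera call takes 0.05 s, during which the arm holds its last target.

## Working session

There is one attempt and no reset: what is moved stays moved. The work goes in short steps, each a Python script; the robot and the scene stay as the last script left them, time stands still between calls to the robot, and variables do not carry over. Pictures are saved under pics/ and viewed, and the job is handed in when it is done.

```bash
ls; mkdir -p pics
python3 - <<'E'
from station import ctrl, get_state, vision, models
import cv2,numpy as np
print(get_state(), ctrl.pinch_z)
for c in ["scene","top","wrist"]:
    p,d=vision.grab_frame(c); cv2.imwrite(f"pics/{c}0.png",p); np.save(f"pics/{c}0.npy",d)
    print(c,vision.camera_info(c))
E
```

```text
pics
{'time': 0.0, 'qpos': array([ 1.34850358,  0.50832281, -0.23753741,  1.50113943,  0.12570366,
        1.14884625, -0.1547998 ]), 'qd': array([ 2.68124588e-04,  4.39251500e-04,  1.47584818e-03,  5.94808218e-04,
       -6.72949876e-04,  3.51104253e-04,  9.46737755e-05]), 'tau': array([-4.07157495e-04, -6.20587349e+01, -2.18654193e+00, -2.49651539e+01,
        1.26902416e-02,  1.18700269e-02, -9.49509740e-06]), 'tcp_pos': array([ 0.20099862, -0.59128313,  0.23043713]), 'eef_rot': array([-8.49166369e-04,  9.86596149e-01,  1.63178718e-01, -1.53048083e-04]), 'contact_force': array([0.04839179, 0.14900422, 0.05053447]), 'wrist_torque': array([ 0.06450131, -0.03560863, -0.01505272]), 'width': 0.08547436035349851} -0.0187
scene {'mtx': array([[489.76372453,   0.        , 318.65031599],
       [  0.        , 489.76372453, 238.34089068],
       [  0.        ,   0.        ,   1.        ]]), 'R': array([[-0.68119027,  0.73179485,  0.02135661],
       [ 0.49530736,  0.48214559, -0.7226384 ],
       [-0.53912005, -0.48167616, -0.69089626]]), 't': array([ 0.37738034, -0.17529203,  1.55905385])}
[... 191 characters left out ...]
8, -0.99958939,  0.00268396],
       [-0.97949262,  0.02741847, -0.19960568],
       [ 0.19945013, -0.00832326, -0.97987263]]), 't': array([0.00184827, 0.53567562, 1.39168378])}
wrist {'mtx': array([[341.57207528,   0.        , 321.14133921],
       [  0.        , 341.57207528, 235.77371384],
       [  0.        ,   0.        ,   1.        ]]), 'hand_eye': array([[-7.88832522e-04, -9.47538413e-01, -3.19640945e-01,
         8.26215490e-02],
       [ 9.99999549e-01, -9.16762884e-04,  2.49767381e-04,
        -9.23284025e-05],
       [-5.29699143e-04, -3.19640604e-01,  9.47538708e-01,
        -1.42250729e-01],
       [ 0.00000000e+00,  0.00000000e+00,  0.00000000e+00,
         1.00000000e+00]])}
```

View pics/scene0.png

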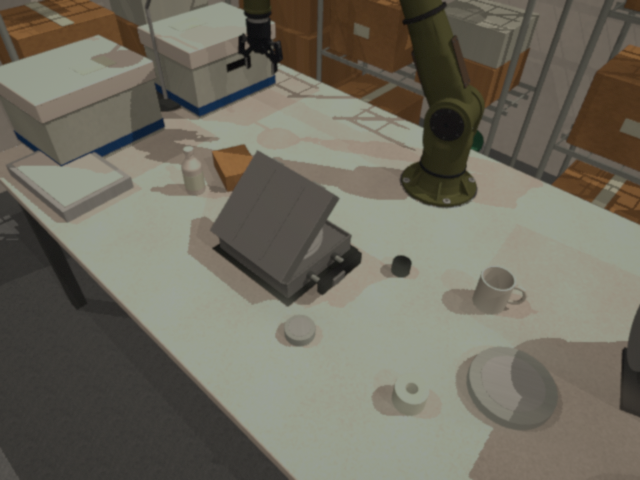

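View pics/top0.png

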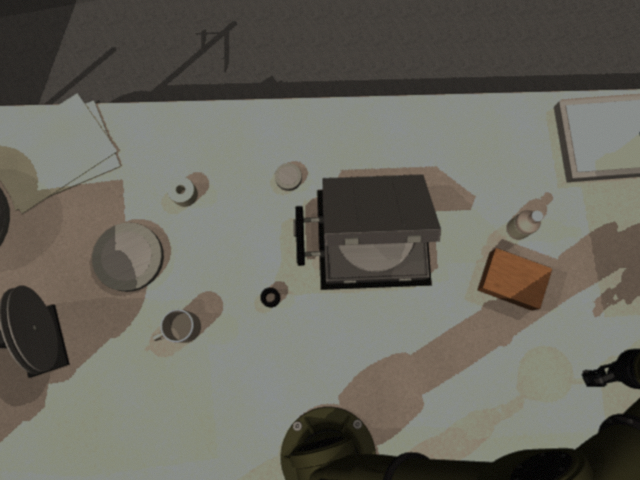

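The case sits ahead of the robot (top view, case at ~(380,230)) with its hinge on the far side. The handle bar is at ~(300,235), the core at (270,297) and the small tin at (288,176). Next I'll measure these.

```bash
cat > h.py <<'E'
from station import ctrl, get_state, vision, models
import cv2,numpy as np
def cloud(cam,d):
    i=vision.camera_info(cam);K=i["mtx"]
    v,u=np.mgrid[:480,:640]
    c=np.stack([(u-K[0,2])/K[0,0]*d,(v-K[1,2])/K[1,1]*d,d],-1)
    return (c-i["t"])@i["R"]
E
python3 - <<'E'
from h import *
np.set_printoptions(precision=4,suppress=True)
for cam in ["top","scene"]:
    p,d=vision.grab_frame(cam);X=cloud(cam,d)
    for t in ["handle_bar","lid","small_tin","core","case","button","film_tin","label_roll","cleaner","carton","mug"]:
        r=models.masks_of(cam,t)[:1]
        for o in r:
            m=o["mask"]&(d>0); P=X[m]
            if len(P)==0: print(cam,t,"empty");continue
            print(cam,t,round(o["p"],2),np.round(o["point"]),len(P),"lo",np.percentile(P,3,0),"hi",np.percentile(P,97,0),"med",np.median(P,0))
            if t in("lid","handle_bar","case"): np.savez(f"pics/{cam}_{t}.npz",m=m,P=P)
E
```

```text
top handle_bar 0.61 [183. 190.] 703 lo [0.6432 0.3321 0.0018] hi [0.707  0.3957 0.055 ] med [0.6736 0.3635 0.0479]
top lid 0.69 [377. 214.] 7448 lo [ 0.4899 -0.2561  0.0922] hi [ 0.6798 -0.0125  0.2413] med [ 0.5693 -0.1341  0.1904]
top small_tin 0.74 [289. 178.] 596 lo [0.6803 0.0537 0.0074] hi [0.7461 0.1167 0.0324] med [0.7113 0.0849 0.026 ]
top core 0.5 [263. 299.] 259 lo [0.368  0.1144 0.0102] hi [0.4131 0.158  0.0411] med [0.39   0.1369 0.0347]
top case 0.68 [369. 230.] 13128 lo [ 0.4204 -0.2581  0.0029] hi [0.6735 0.05   0.2394] med [ 0.515  -0.1226  0.1135]
top film_tin 0.91 [127. 255.] 3936 lo [0.4279 0.4243 0.0104] hi [0.5856 0.5844 0.0344] med [0.5057 0.5032 0.0282]
top label_roll 0.96 [182. 192.] 740 lo [ 0.6429  0.3322 -0.0013] hi [0.708  0.3956 0.0548] med [0.673  0.3632 0.0473]
top cleaner 0.64 [524. 222.] 749 lo [ 0.5274 -0.5302  0.0111] hi [ 0.5786 -0.4891  0.1524] med [ 0.5482 -0.5054  0.0985]
top carton 0.97 [516. 282.] 3025 lo [ 0.352  -0.5578  0.0146] hi [ 0.4823 -0.4084  0.0659] med [ 0.416  -0.4821  0.06  ]
top mug 0.83 [177. 328.] 1175 lo [ 0.2883  0.3174 -0.0
[... 653 characters left out ...]
 0.7 [274. 215.] 9480 lo [ 0.5105 -0.2537  0.0867] hi [ 0.6806 -0.0043  0.2371] med [ 0.5949 -0.1128  0.1625]
scene film_tin 0.78 [510. 388.] 5764 lo [0.4328 0.4321 0.0094] hi [0.594  0.5865 0.0314] med [0.5207 0.5122 0.0279]
scene label_roll 0.64 [410. 396.] 1286 lo [0.6457 0.3358 0.0013] hi [0.7104 0.3997 0.0518] med [0.6867 0.3688 0.0475]
scene cleaner 0.97 [191. 174.] 844 lo [ 0.5312 -0.6035  0.0001] hi [ 0.5845 -0.4868  0.1483] med [ 0.5646 -0.5021  0.0741]
scene carton 0.89 [231. 164.] 1229 lo [ 0.3548 -0.5688  0.0028] hi [ 0.492  -0.4244  0.0627] med [ 0.4401 -0.4827  0.058 ]
scene mug 0.94 [497. 292.] 1651 lo [0.2855 0.3239 0.0055] hi [0.3628 0.4157 0.0899] med [0.3381 0.3634 0.0556]
```

Run:
```python
import cv2
a=cv2.imread("pics/top0.png")[160:300,250:450];cv2.imwrite("pics/t1.png",cv2.resize(a,None,fx=4,fy=4,interpolation=2))
```

```text
(no output)
```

View pics/t1.png

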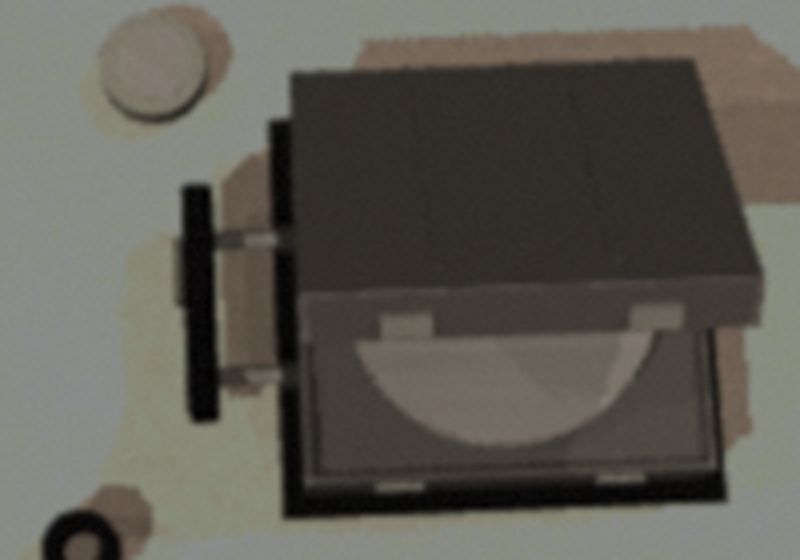

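Run:
```python
from h import *
np.set_printoptions(precision=4,suppress=True)
for cam in ["top","scene"]:
    d=np.load(f"pics/{cam}0.npy");X=cloud(cam,d).reshape(-1,3)
    # handle top
    m=(X[:,0]>.44)&(X[:,0]<.65)&(X[:,1]>.035)&(X[:,1]<.1)&(X[:,2]>.065)&(X[:,2]<.085)
    P=X[m]; 
    r=cv2.minAreaRect(P[:,:2].astype(np.float32)*1000); print(cam,"bar",len(P),r,np.median(P[:,2]))
    # lid plane
    P=np.load(f"pics/{cam}_lid.npz")["P"]
    best=None;rng=np.random.default_rng(0)
    for _ in range(300):
        a=P[rng.choice(len(P),3,False)];n=np.cross(a[1]-a[0],a[2]-a[0])
        if np.linalg.norm(n)<1e-6: continue
        n/=np.linalg.norm(n);k=abs((P-a[0])@n)<.003
        if best is None or k.sum()>best.sum(): best=k
    Q=P[best];c=Q.mean(0);n=np.linalg.svd(Q-c,full_matrices=False)[2][2];n*=np.sign(n[2])
    print("lid n",n,len(Q),"angle",np.arccos(n[2]),"yaw",np.arctan2(-n[1],-n[0]) , "c",c)
    print(np.percentile(Q,[1,99],0))
    # mat & rim
    m=(X[:,0]>.35)&(X[:,0]<.75)&(X[:,1]>-.3)&(X[:,1]<.05)&(X[:,2]>.055)&(X[:,2]<.062)
    print("rim",np.percentile(X[m],[1,99],0))
```

```text
top bar 486 ((542.9041748046875, 59.34883499145508), (25.72046661376953, 148.7025604248047), 89.12618255615234) 0.0734683831328615
lid n [0.661  0.0084 0.7503] 5785 angle 0.7222510376472986 yaw -3.1288515003228943 c [ 0.5902 -0.1341  0.172 ]
[[ 0.5079 -0.2611  0.0879]
 [ 0.6856 -0.0074  0.2439]]
rim [[ 0.4242 -0.2662  0.055 ]
 [ 0.5658  0.0463  0.0619]]
scene bar 462 ((544.280029296875, 59.73450469970703), (151.24795532226562, 26.16071891784668), 1.5760273933410645) 0.07232287118594621
lid n [0.6634 0.007  0.7482] 7657 angle 0.7253913907095736 yaw -3.1311141310245136 c [ 0.5962 -0.1254  0.1636]
[[ 0.5091 -0.2601  0.0849]
 [ 0.6846 -0.0053  0.2407]]
rim [[ 0.4223 -0.0884  0.0551]
 [ 0.6696 -0.0027  0.061 ]]
```

Run:
```python
from h import *
np.set_printoptions(precision=4,suppress=True)
q=[0,np.cos(.006),np.sin(.006),0]
hx,hy,hz=.665,-.133,.058
def pt(th,l=.21):
    c=np.array([hx-l*np.cos(th)+.035*np.sin(th),hy,hz+l*np.sin(th)+.035*np.cos(th)])
    return c
th0=.725
s=lambda:(lambda g:print(round(g["time"],2),g["tcp_pos"],g["contact_force"],round(g["width"],4)))(get_state())
p0=get_state()["tcp_pos"]
ctrl.movel([p0[0],p0[1],.34]); 
ctrl.close_gripper(30); s()
a=pt(th0)+[.011,0,.09]
ctrl.movep(a,q); s()
ctrl.movel(pt(th0)+[.011,0,.02],max_speed=.15); s()
for th in np.arange(.66,.05,-.08):
    ctrl.movel(pt(th)+[.011*min(1,th/.3),0,0.0],max_speed=.12); s()
p,d=vision.grab_frame("scene");cv2.imwrite("pics/s2.png",p)
```

```text
2.99 [ 0.2012 -0.5917  0.34  ] [ 0.0371 -0.5617 -1.0454] 0.0002
5.05 [ 0.5419 -0.1342  0.3134] [-0.5109 -0.4686 -0.1477] 0.0002
5.67 [ 0.5424 -0.1333  0.244 ] [ 0.0306 -0.3569  0.052 ] 0.0003
6.08 [ 0.532  -0.1331  0.2153] [ 0.9808 -1.5483  0.4892] -0.0002
6.37 [ 0.5197 -0.1331  0.203 ] [ 0.4609 -0.4397  0.3045] 0.0002
6.66 [ 0.5086 -0.1331  0.1897] [-0.8142 -0.2775 -0.3392] -0.0002
6.95 [ 0.4986 -0.133   0.1758] [0.3346 0.4877 0.1518] -0.0002
7.24 [ 0.4898 -0.133   0.1612] [ 0.4248 -0.3524 -0.1194] 0.0001
7.54 [ 0.4808 -0.133   0.1461] [0.6153 0.0192 0.3944] 0.0002
7.84 [ 0.4714 -0.133   0.1303] [0.3807 0.4187 0.2451] -0.0
8.14 [ 0.4634 -0.133   0.1141] [ 0.3548  0.604  -0.2064] 0.0002
```

View pics/s2.png

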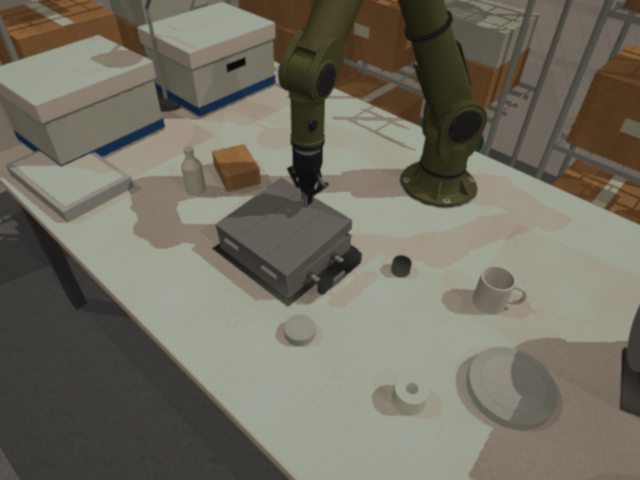

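The lid has come down under the fingertips, which touch it at ~(308,198), and it is nearly shut. I'll press it the rest of the way while watching the force.

Run:
```python
from h import *
np.set_printoptions(precision=4,suppress=True)
for z in np.arange(.108,.0795,-.003):
    x=.455
    ctrl.movel([x,-.133,z],max_speed=.06)
    g=get_state();print(round(z,3),round(g["time"],2),g["tcp_pos"],g["contact_force"])
    if abs(g["contact_force"][2])>15: break
p=g["tcp_pos"]
ctrl.pause(.3);print(get_state()["contact_force"])
ctrl.movel([.455,-.133,.16]);
q=[0,np.cos(.006),np.sin(.006),0]
ctrl.ungrasp()
ctrl.movep([.53,.066,.2],q);ctrl.pause(.1)
g=get_state();print(g["time"],g["tcp_pos"],g["eef_rot"])
for c in ["wrist","scene","top"]:
    p,d=vision.grab_frame(c);cv2.imwrite(f"pics/{c}3.png",p);np.save(f"pics/{c}3.npy",d)
np.savez("pics/g3.npz",p=g["tcp_pos"],q=g["eef_rot"])
for c in ["top","scene"]:
    X=cloud(c,np.load(f"pics/{c}3.npy")).reshape(-1,3)
    m=(X[:,0]>.43)&(X[:,0]<.66)&(X[:,1]>-.25)&(X[:,1]<-.06)&(X[:,2]>.07)&(X[:,2]<.12)
    P=X[m];A=np.c_[P[:,:2],np.ones(len(P))];print(c,len(P),np.linalg.lstsq(A,P[:,2],rcond=None)[0],np.median(P[:,2]))
```

```text
0.108 8.51 [ 0.4545 -0.1331  0.108 ] [-0.0173 -0.0305 -0.2117]
0.105 8.76 [ 0.455  -0.133   0.1049] [-0.7496  0.1272  0.3317]
0.102 9.01 [ 0.4549 -0.1329  0.1018] [ 0.0893 -0.1169  0.2115]
0.099 9.26 [ 0.4549 -0.133   0.0988] [-0.6149 -0.3105 -1.3168]
0.096 9.51 [ 0.4549 -0.133   0.0958] [-0.0743 -0.0154  0.9753]
0.093 9.76 [ 0.4552 -0.133   0.0931] [-0.7375 -0.0709  1.7382]
0.09 10.01 [ 0.4552 -0.133   0.0927] [-10.6244   1.996   39.7974]
[-10.4869   2.0688  39.1325]
12.6833 [0.5296 0.0633 0.1995] [ 0.0008  1.      0.0043 -0.0006]
top 6092 [-0.0013 -0.0011  0.094 ] 0.09343814591232406
scene 4315 [-0.0013  0.0017  0.0933] 0.09229226124283955
```

View pics/scene3.png

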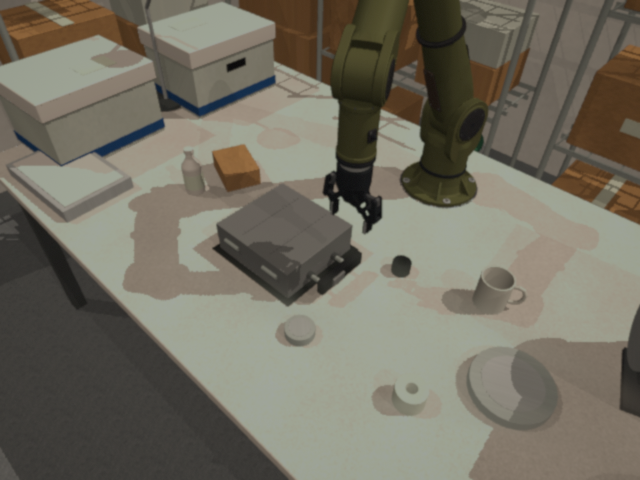

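View pics/wrist3.png

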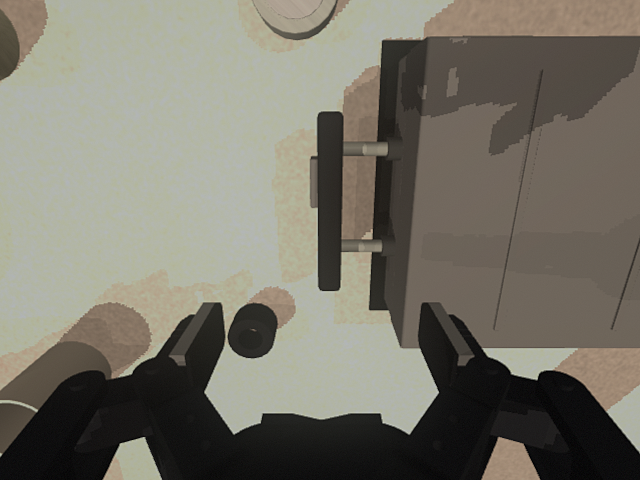

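Fitted planes put the lid flat (slope below 0.002) at 93 mm, so it's shut. In the wrist view the bar spans cols 318–343, rows 112–290, with the button plate at (314,182). I'll refine the bar position from wrist depth.

Run:
```python
from h import *
from scipy.spatial.transform import Rotation as R
np.set_printoptions(precision=4,suppress=True)
z=np.load("pics/g3.npz");q=z["q"];T=np.eye(4);T[:3,:3]=R.from_quat(q[[1,2,3,0]]).as_matrix();T[:3,3]=z["p"]
i=vision.camera_info("wrist");K=i["mtx"];d=np.load("pics/wrist3.npy");v,u=np.mgrid[:480,:640]
c=np.stack([(u-K[0,2])/K[0,0]*d,(v-K[1,2])/K[1,1]*d,d,np.ones_like(d)],-1)
X=(c@(T@i["hand_eye"]).T)[...,:3]
print(X[200,330],X[182,314],X[182,312])
W=X[100:300,300:352].reshape(-1,3)
m=(W[:,2]>.067)&(W[:,2]<.08);P=W[m];print("bar",np.percentile(P,[2,50,98],0),len(P))
for r in range(115,290,20):
    row=X[r,300:352];k=(row[:,2]>.068)&(row[:,2]<.08);
    if k.any(): print(r,row[k][:,0].mean(),row[k][:,1].min(),row[k][:,1].max())
for r in (165,182,200):
    row=X[r,300:352];k=(row[:,2]>.06)&(row[:,2]<.0685);print("btn",r,row[k])
# lid side edge
for r in (120,200,300):
    row=X[r,390:450];k=(row[:,2]>.088);print("lid edge",r,row[k][0] if k.any() else None, "all y max z>.03",row[row[:,2]>.03][:,1].max())
```

```text
[0.552  0.0563 0.074 ] [0.5654 0.0692 0.0685] [0.5651 0.0709 0.0669]
bar [[0.475  0.0469 0.0675]
 [0.5559 0.0571 0.0731]
 [0.6161 0.07   0.0747]] 4614
115 0.6160356534883297 0.04746261515427873 0.06626207682721662
135 0.6018006987959229 0.04717934040937858 0.06619439950286969
155 0.5870463488210494 0.04756144990991809 0.06612082550707818
175 0.5717408132354976 0.04709941415630979 0.0700514294706756
195 0.5557716114338036 0.04657979918017355 0.06760840554717507
215 0.5393241992840495 0.047053396792307856 0.06589083186753456
235 0.5221634585406211 0.04660439808359072 0.06580795975897918
255 0.5042186530656647 0.04603872739451428 0.06571825895320718
275 0.48554014481132773 0.04645189046285599 0.06562534758050037
btn 165 [[0.5785 0.0725 0.0666]
 [0.5786 0.0717 0.0666]
 [0.5787 0.0708 0.068 ]
 [0.5787 0.0701 0.0678]
 [0.5787 0.0693 0.0676]
 [0.5786 0.0685 0.0671]
 [0.5784 0.0677 0.0654]
 [0.5788 0.0669 0.0683]]
btn 182 [[0.5649 0.0725 0.0662]
 [0.5651 0.0717 0.0671]
 [0.5651 0.0709 0.0669]
 [0.5651 0.0701 0.0668]
 [0.5654 0.0692 0.0685]
 [0.565  0.0685 0.0666]
 [0.5653 0.0676 0.0681]
 [0.5653 0.0668 0.0681]]
btn 200 [[0.5503 0.0717 0.0668]
 [0.5505 0.0709 0.0681]
 [0.5502 0.0701 0.0665]
 [0.5504 0.0692 0.0674]
 [0.5506 0.0684 0.0682]
 [0.5504 0.0676 0.0671]
 [0.5505 0.0668 0.0676]]
lid edge 120 [ 0.613  -0.0051  0.0899] all y max z>.03 0.06427490253316316
lid edge 200 [ 0.5557 -0.0053  0.0881] all y max z>.03 -0.005194001594781464
lid edge 300 [ 0.4702 -0.0066  0.088 ] all y max z>.03 -0.006174793255268193
```

Run:
```python
from h import *
np.set_printoptions(precision=4,suppress=True)
s=lambda:(lambda g:print(round(g["time"],2),g["tcp_pos"],g["contact_force"],round(g["width"],4)))(get_state())
q=[0,np.cos(.004),np.sin(.004),0]
ctrl.movep([.5645,.067,.16],q)
ctrl.movel([.5645,.067,.05],(q),max_speed=.12);s()
ctrl.movel([.5645,.067,.0365],max_speed=.05);s()
ctrl.movel([.5645,.0597,.0365],max_speed=.05);s()
ctrl.close_gripper(40);s();ctrl.pause(.2);s()
for c in ["wrist","scene"]:
    p,d=vision.grab_frame(c);cv2.imwrite(f"pics/{c}4.png",p);np.save(f"pics/{c}4.npy",d)
```

```text
14.22 [0.565  0.0672 0.0508] [-0.4355  0.0983  0.1203] 0.0856
14.64 [0.5642 0.067  0.0361] [ 0.239   0.3886 -0.0022] 0.0854
14.94 [0.5649 0.0605 0.0371] [-0.1982  4.9539  3.091 ] 0.0851
15.55 [0.5643 0.0585 0.0366] [-1.1948 -3.0844  6.6868] 0.0204
15.75 [0.5643 0.0585 0.0366] [-1.5622 -4.0627  5.6597] 0.0203
```

View pics/wrist4.png

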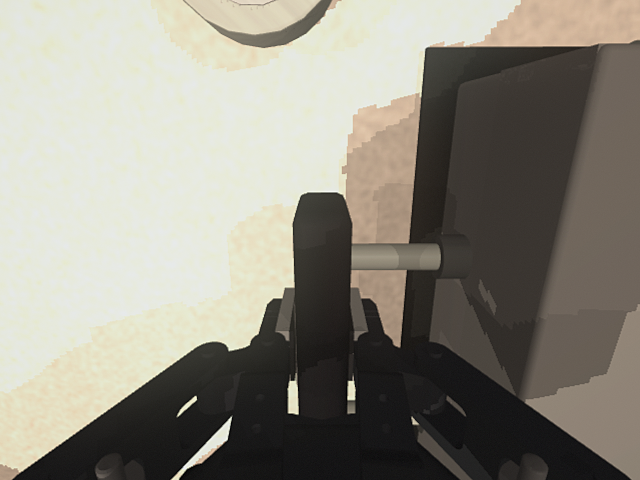

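View pics/scene4.png

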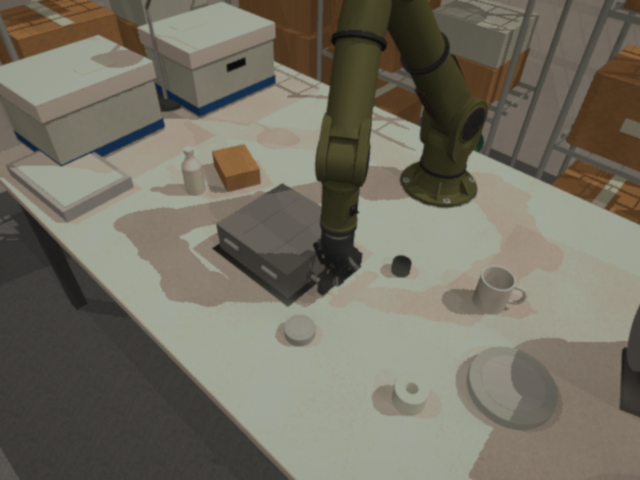

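The bar is gripped at rows 195–415 of the wrist view. The width of 20.3 mm means the button is fully pressed, so I'll pull.

Run:
```python
from h import *
np.set_printoptions(precision=4,suppress=True)
s=lambda:(lambda g:print(round(g["time"],2),g["tcp_pos"],g["contact_force"],round(g["width"],4)))(get_state())
x0,y0,z0=.5643,.0590,.0366
for k in (.03,.06,.09,.12,.14,.146,.15,.153):
    ctrl.movel([x0-.008*k,y0+k,z0],max_speed=.06);s()
    if abs(get_state()["contact_force"][1])>18: break
ctrl.pause(.3);s()
for c in ["wrist","scene","top"]:
    p,d=vision.grab_frame(c);cv2.imwrite(f"pics/{c}5.png",p);np.save(f"pics/{c}5.npy",d)
X=cloud("top",d).reshape(-1,3)
m=(X[:,0]>.43)&(X[:,0]<.66)&(X[:,1]>-.25)&(X[:,1]<-.06)&(X[:,2]>.07)&(X[:,2]<.12)
P=X[m];A=np.c_[P[:,:2],np.ones(len(P))];print(len(P),np.linalg.lstsq(A,P[:,2],rcond=None)[0],np.median(P[:,2]))
```

```text
16.49 [0.564  0.0899 0.0366] [-2.3511  3.4625  3.7007] 0.0206
17.14 [0.5637 0.1192 0.0366] [-2.2615  1.9075  4.8131] 0.0205
17.79 [0.5634 0.1492 0.0366] [-2.991   0.8388  5.3628] 0.0205
18.44 [0.5631 0.1792 0.0366] [-2.0705  1.3375  4.6358] 0.0204
18.93 [0.5628 0.1996 0.0366] [-0.983   1.9522  4.9091] 0.0202
19.18 [0.5628 0.205  0.0366] [-2.85    0.5137  5.7038] 0.0205
19.43 [0.5627 0.2071 0.0366] [-3.7216 -3.1895  8.4155] 0.0199
19.68 [0.5627 0.2071 0.0366] [ -3.5306 -10.6398  12.5219] 0.0204
19.98 [0.5627 0.2071 0.0366] [ -5.1272 -10.0952  12.2049] 0.02
6831 [-0.0007 -0.0006  0.0937] 0.09342392348736207
```

View pics/wrist5.png

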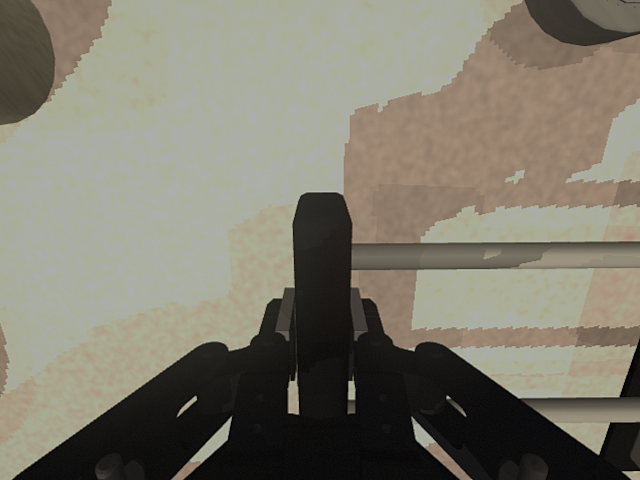

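View pics/scene5.png

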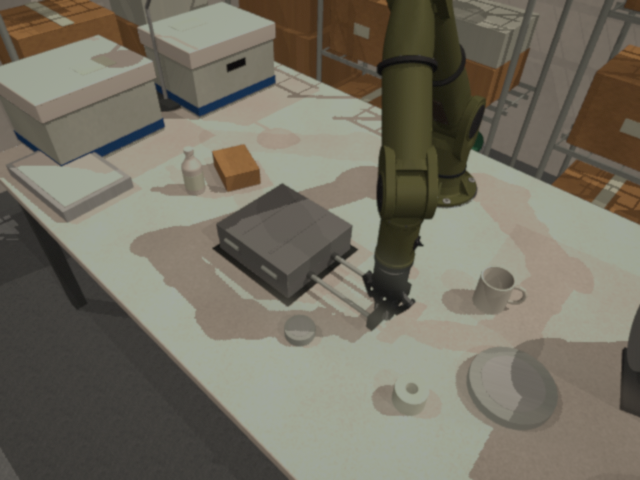

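The handle is against its hard end: TCP travel is 148.6 mm and the force rises at the stop. The grip still holds the button pressed and the lid is flat.

Run:
```python
from h import *
from station import ticket
print(ticket.close_job());g=get_state();print(g["time"],g["tcp_pos"],g["width"])
```

```text
the job is handed in; nothing more can be done
None
the job is handed in; nothing more can be done
```

The case is shut, the handle is drawn to its second stop, and I handed the job in at about 20 s of the 48 s allowed. The arm was still holding the grip with the button squeezed.

**Last checks before handing in:**
- **Lid:** it looked flat, with a slope under 0.001 and its top 93 mm above the table.
- **Button:** the gripper width was about 20 mm against the 21 mm expected with the button fully in. I took that as pressed.
- **Handle:** the gripper travelled 148.6 mm, then stopped against the hard end with about 10 N.
- **Other things on the table:** those visible in the last scene picture looked unmoved. The arm hid the core in that picture, but the gripper stayed about 0.1 m from where I had measured it.

**Contacts along the way:**
- While I lined up the grip, the wrist force briefly rose to about 5 N along y. The inner finger had probably brushed the side of the case.
- Pressing the lid fully shut peaked at about 40 N, through the fingertips.

After the hand-in no state could be read, so I have no check from the final second.

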